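# Fit a cup post to the drawer organiser rail

### The job

Slide the post carrier onto the organiser's dovetail rail from the open end, fully home against the end stop. Then turn the black knob on the carrier's side clockwise until it is tight, let go, and leave the cups that stand around where they are.

Things in the scene. Friction and masses are not known exactly. Their poses are not given: they have to be found in the camera images.
- rail (a point): Aluminium dovetail rail, 170 mm long, on a fixed wooden board (205 x 120 x 8 mm). Point: middle of its length, on its centre line, at its flat top (34 mm above the counter). x runs along the rail from the open end (-85 mm) to the end stop (+85 mm), z up. Rail head 14 mm high, 44 mm wide at the top, 28 mm at the bottom. Nothing stands on the board beside it.
- rail_mouth (a point): Centre of the rail's open end, at the height of the rail's top; axes as rail. From here the first 25 mm of the rail are a tapered nose, at its tip 5 mm narrower on each side and 4 mm lower than the full section.
- stop (a point): End stop: an aluminium block across the rail's closed end, 12 mm thick, 50 mm wide, top 22 mm above the rail's top. Point: on the face that the carrier meets, on the rail's centre line at the rail's top; axes as rail.
- post (a point): Centre of the oblong light-wood post of the post carrier (loose, about 0.4 kg). Post 24 mm along x, 44 mm along y, 60 mm high; x is the sliding direction, z up. Point 56 mm above the counter at the start, 40 mm above the rail's top when seated. At the start x points within about 50 degrees of the rail's x; the carrier may be fitted either way round. Home: 45 mm past rail, 40 mm short of stop.
- slide (a point): The carrier's grey slide, 80 mm along x (+-40), 76 mm along y. Point: middle of its dovetail groove's roof, 40 mm below post, same axes; it rests on the rail's top. Two jaws hang 16 mm below it; 10 mm plate above it. The groove is open at both ends and 2 mm wider than the rail on each side; lifted by up to 3 mm it still slides along. An ear with the knob reaches 102 mm out to -y.
- clamp_grip (a point): Clamp knob on the carrier's side ear: a black upright bar 56 mm long, 12 mm thick, 34 mm high, on a round foot 36 mm wide. Point: on its vertical turning axis, 18 mm above the foot's top, 16 mm below the bar's top; same height as post, 74 mm from it along the carrier's -y. Its x runs along the bar and turns with it.
- clamp (a joint): Angle of the knob, rad: 0 (bar across the rail) is loose; grows as it is turned clockwise seen from above, to a hard stop at 1.45 (bar nearly along the rail). It drives a shoe in the groove's -y jaw that grips the rail near the end of the turn; tight above 1.15. Takes about 0.15 N m; stays where left. Starts below 0.3 and must be loose while sliding on.
- steel_cup: Upturned steel tumbler, loose, 122 mm high, 84 mm across at the bottom; origin at the centre of its underside. To be left alone.
- stoneware_cup: Upturned sand-coloured stoneware cup, loose, 88 mm high, 86 mm across at the bottom; origin at the centre of its underside. To be left alone.
- glass_cup: Upturned amber glass tumbler, loose, 92 mm high, 80 mm across at the bottom; origin at the centre of its underside. To be left alone.

How it is judged:
By the outcome, as a careful person would: the job done as asked, in the order asked, and still so for the second after the job is handed in, with the robot touching nothing.
It also fails if it takes over 62 s, if anything falls off the work surface, if the arm or the gripper's body presses on something with over 40 N, if the wrist force passes 120 N, or if a joint passes its speed limit or range.

### The arm

A 6-joint arm with a two-finger parallel gripper is mounted at the origin on the work surface. World frame = base frame: x ahead of the robot, y to its left, z up, the work surface at z = 0. Lengths are in m, angles in rad, forces in N, time in s.
With the tool pointing down it reaches from about 0.375 to 0.925 m from the base axis. Payload 5.7 kg.
Tool frame: the origin (TCP) lies on the centre line of the jaws, within the pads' length; the fingertips stand 17 mm ahead of it and the grasp point (between the pads) lies 2 mm behind it (env.tip_extent is the distance from the TCP to the fingertips, in m); z points along the fingers, y is the direction in which the jaws open and shut (so a half turn about z gives the same grasp; the last joint's range is limited). The gripper opens to 88 mm and grips with 3 to 60 N. Pads are 20 mm wide; open, the fingers measure 115 mm over their backs; the gripper's body (75 mm by 178 mm) begins 61 mm behind the grasp point.
Start: joints at [-1.254, 0.359, 1.51, -0, 1.272, -0.115], TCP at [0.251, -0.545, 0.24] pointing down, gripper open.
Joint ranges: [-2.97, 2.97], [-1.01, 2.36], [0.21, 2.38], [-0.96, 4.11], [0.2, 2.71], [-2.98, 2.98]. Speed limits (rad/s): [2.39, 2.39, 3.14, 3.14, 3.14, 3.14].

### API

Orientations are given as a rotation vector (axis times angle).
In Python, from bench import env, viewer gives the robot as it stands.
- The arm moves only by the tool drive_tool, never from a script. Its argument "increments" is a list that holds one entry, the list of rows, each a list of 7 numbers: the turn, a rotation vector about the tool's x, y, z in rad, then the shift along the tool's x, y, z in mm, then the closure, from -1 (fully open) to 1 (shut), so that 0 is half open. A call has 1 to 10 rows; each row shifts and turns the commanded pose from where the row before left it, along the tool's axes as they then stand; what a row does not reach is not made up. A row lasts 1/10 s, in which the tool goes at most 50 mm and 8.59 degrees, less where a joint would pass 70% of its speed; a pose out of reach is approached as far as the arm can. A call with a gripper value outside its range is refused whole. The fingers move at their own pace and stop on an object; "newtons" is the grip in N (left out, the last holds). Time passes only in rows, so rows that do not move let the fingers close. It gives the time, the measured TCP pose, the force and the opening at its end, in the units of the state.
- env.sense(): the state, without advancing time (a new reading comes with each control period).
- viewer.capture(name): name is "scene" or "top" or "wrist"; returns the picture (400x640x3 uint8, red, green, blue); there is no depth.
- viewer.camera_params(name): a dict with "fx", "fy", "cx", "cy" (pixels), "k1" (the pictures are not rectified: a ray, as slopes to the right and down, at radius r is drawn at 1 + k1 r^2 times it, then the intrinsics apply), "extrinsics" (4x4, takes a point from world to camera coordinates). Camera axes: x right, y down, z forward; pixel columns grow to the right and rows downward; lengths in m; the calibration is good to about 2 mm. A picture is of the moment at which its call begins: read the wrist's pose just before it. camera_params takes no time and is no camera call; for the wrist camera it gives the pose at the moment of the call.
- env.close_job(): hands the job in, once; it reports no verdict.
Trained networks look in the newest picture that a camera, given by its name, has taken for a name from the list of things; names that differ only in an ending like _2 or _b are one class to them, and where a whole thing is asked for, a point or a joint stands for the part that bears it (a point fixed in the world has none). Each returns a list of dicts, best first, with "confidence" (0 to 1); they miss things now and then, are a little off and sometimes report something else, mostly with a low value. They report only what shows in the picture. A call takes as long as a camera call.
- viewer.cut_out(target, camera): "region" (400x640 bool, what is visible of it) and "extent" ([left, top, right, bottom] in pixels, round what is visible of it).
- viewer.spot_point(target, camera): "point" ([row, column] in pixels: a listed point, or the origin of a listed thing).
The state is a dict: "clock": time; "joints": joint angles; "dq": joint speeds; "tau": joint torques, N m; "tcp_pos": TCP position; "orientation": TCP orientation; "force": force on the tool from outside, world axes, zero at the start; "ft_torque": the same for the moment, N m; "finger_gap": finger opening in m.
Only numpy, scipy, OpenCV 4.12 (cv2) and the standard library are available. Lean on these libraries where they do the work, as an engineer would, in place of code of your own. Each camera call takes 0.05 s, during which the arm holds its last target.

## Working session

There is one attempt and no reset: what is moved stays moved. The work goes in short steps, Python scripts to look and compute and a tool call to move; the robot and the scene stay as the last step left them, time stands still between calls to the robot, and variables do not carry over. Pictures are saved under pics/ and viewed, and the job is handed in when it is done.

Besides the shell and the picture viewer there is one more tool, called after ">>>" as a command line: name --argument value ..., lists and objects as JSON in quotes. drive_tool: Moves the arm, as the interface text tells. Its arguments: {"type":"object","properties":{"increments":{"type":"array","items":{"type":"array","items":{"type":"array","items":{"type":"number"}}}},"newtons":{"type":"number"}},"required":["increments"]}

```bash
ls; mkdir -p pics
cat > h.py <<'E'
import numpy as np, cv2
from scipy.spatial.transform import Rotation as R
from bench import env, viewer
def cap(n,f):
    im=viewer.capture(n); cv2.imwrite('pics/'+f+'.png',im[:,:,::-1].copy()); return im
def cam(n):
    return viewer.camera_params(n)
def ray(p,px):
    r,c=px
    x=(c-p['cx'])/p['fx'];y=(r-p['cy'])/p['fy']
    rd=np.hypot(x,y); s=rd
    for _ in range(30): s=rd/(1+p['k1']*s*s)
    k=s/rd if rd>0 else 1
    E=np.array(p['extrinsics']); d=E[:3,:3].T@np.array([x*k,y*k,1.]); o=-E[:3,:3].T@E[:3,3]
    return o,d
def atz(p,px,z):
    o,d=ray(p,px); return o+d*(z-o[2])/d[2]
def proj(p,X):
    E=np.array(p['extrinsics']); c=E[:3,:3]@np.array(X)+E[:3,3]; x,y=c[0]/c[2],c[1]/c[2]; f=1+p['k1']*(x*x+y*y)
    return p['fy']*y*f+p['cy'],p['fx']*x*f+p['cx']
E
cat > a.py <<'E'
from h import *
Z={'rail':.034,'rail_mouth':.034,'stop':.034,'post':.056,'slide':.016,'clamp_grip':.056,'steel_cup':0,'stoneware_cup':0,'glass_cup':0}
for n in ('top','scene'):
    cap(n,n+'0'); p=cam(n)
    for t in Z:
        for d in viewer.spot_point(t,n)[:2]:
            print(n,t,round(d['confidence'],2),np.round(d['point'],1),np.round(atz(p,d['point'],Z[t]),4))
s=env.sense();print(s['clock'],s['tcp_pos'],s['orientation'],s['joints'],s['finger_gap'])
E
python3 a.py
```

```text
pics
top rail 0.89 [211.6 265. ] [0.557  0.1133 0.034 ]
top rail_mouth 0.6 [220.4 295. ] [0.5307 0.0228 0.034 ]
top stop 0.69 [203.9 236. ] [0.58   0.2012 0.034 ]
top post 0.87 [239.7 391. ] [ 0.4724 -0.2605  0.056 ]
top slide 0.79 [238.7 387. ] [ 0.4774 -0.2571  0.016 ]
top clamp_grip 0.56 [214.6 396.3] [ 0.5467 -0.2783  0.056 ]
top steel_cup 0.91 [245.3 178.9] [0.4561 0.3789 0.    ]
top steel_cup 0.23 [201.3 236.8] [0.5931 0.2055 0.    ]
top stoneware_cup 0.66 [167.3 198.4] [0.7011 0.3303 0.    ]
top stoneware_cup 0.21 [223.1 295.9] [0.5258 0.0211 0.    ]
top glass_cup 0.55 [199.9 429.7] [ 0.6001 -0.3992  0.    ]
scene rail 0.94 [191.8 343.3] [0.5616 0.1133 0.034 ]
scene rail_mouth 0.98 [200.4 319.5] [0.5453 0.0152 0.034 ]
scene stop 0.69 [186.3 362.1] [0.5812 0.1888 0.034 ]
scene post 0.94 [219.8 235.4] [ 0.4774 -0.2668  0.056 ]
scene slide 0.77 [231.9 240.6] [ 0.4893 -0.2607  0.016 ]
scene clamp_grip 0.5 [231.5 245.9] [ 0.5455 -0.281   0.056 ]
scene steel_cup 0.83 [163.8 370.2] [0.4496 0.4031 0.    ]
scene steel_cup 0.65 [200.7 320.6] [0.5106 0.0573 0.    ]
scene stoneware_cup 0.88 [192.6 414. ] [0.7001 0.3358 0.    ]
scene glass_cup 0.73 [275.4 229.3] [ 0.6087 -0.3883 -0.    ]
1.0 [ 0.25108891 -0.54492393  0.23964856] [-3.06860907e+00 -6.72980531e-01  1.66352048e-05] [-1.25410180e+00  3.58778548e-01  1.51036592e+00 -5.32705870e-06
  1.27250308e+00 -1.15090448e-01] 0.08798704706049154
```

View pictures.

View pics/top0.png

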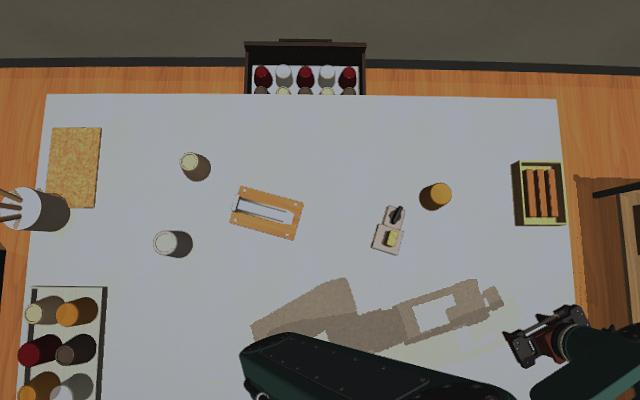

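View pics/scene0.png

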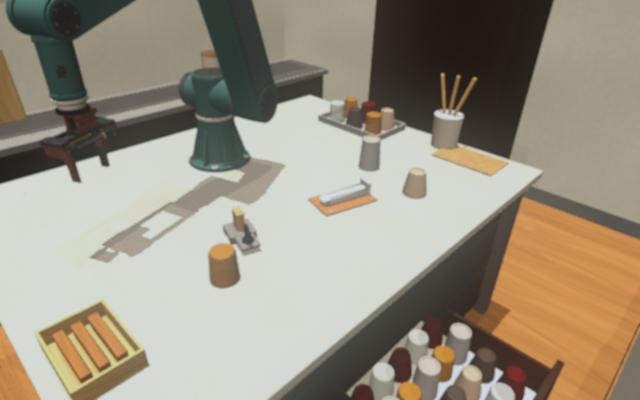

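```bash
cat >> h.py <<'E'
def st():
    s=env.sense(); Rm=R.from_rotvec(s['orientation']).as_matrix(); return s,Rm,np.array(s['tcp_pos'])
def down(yaw_y):
    "tool pointing down with tool y at world angle yaw_y (rad)"
    y=np.array([np.cos(yaw_y),np.sin(yaw_y),0]); z=np.array([0,0,-1.]); return np.c_[np.cross(y,z),y,z]
def delta(pos,Rt):
    "shift in present tool axes (mm), rotvec in tool axes"
    s,Rm,p=st(); return np.round(1000*Rm.T@(np.array(pos)-p),1), np.round((R.from_matrix(Rm.T@Rt)).as_rotvec(),4)
E
python3 - <<'E'
from h import *
s,Rm,p=st(); print(np.round(Rm,3))
print('yaw y',np.degrees(np.arctan2(Rm[1,1],Rm[0,1])))
c=cam('wrist'); E=np.array(c['extrinsics']); o=-E[:3,:3].T@E[:3,3]
print(c['fx'],c['k1'],'cam in tool',Rm.T@(o-p),'axes',np.round(Rm.T@E[:3,:3].T,3))
for n in('top','scene'):
    c=cam(n);print(n,c['fx'],c['k1'])
E
```

```text
[[ 0.908  0.418 -0.   ]
 [ 0.418 -0.908  0.   ]
 [ 0.    -0.    -1.   ]]
yaw y -65.26045373800153
279.7909705715935 -0.03132504730867498 cam in tool [ 0.08314728  0.00058886 -0.14523808] axes [[ 0.001 -0.954 -0.301]
 [ 1.     0.001  0.   ]
 [-0.    -0.301  0.954]]
top 376.0506583182572 -0.04077628303536791
scene 432.2646567520892 0.016650601332335185
```

Run:
```python
from h import *
s,Rm,p=st()
print(delta([.50,-.265,.25],down(np.radians(75))))
d=np.array([.50,-.265,.25])-p
# path: rotate 10 rows at -.14 with tool shift; compute shifts per row in then-standing axes for straight line
n=18; tot=R.from_matrix(Rm.T@down(np.radians(75))).as_rotvec();print(tot)
```

```text
(array([ 343.2, -150.1,  -10.3]), array([-0.000e+00, -1.000e-04, -2.448e+00]))
[-2.28571487e-05 -6.80189937e-05 -2.44800673e+00]
```

>>> drive_tool --increments '[[[0, 0, 0, 34.3, -15, -1, -1], [0, 0, 0, 34.3, -15, -1, -1], [0, 0, 0, 34.3, -15, -1, -1], [0, 0, 0, 34.3, -15, -1, -1], [0, 0, 0, 34.3, -15, -1, -1], [0, 0, 0, 34.3, -15, -1, -1], [0, 0, 0, 34.3, -15, -1, -1], [0, 0, 0, 34.3, -15, -1, -1], [0, 0, 0, 34.3, -15, -1, -1], [0, 0, 0, 34.3, -15, -1, -1]]]'

```text
clock: 2.0
tcp_pos: [0.5008, -0.2639, 0.2498]
orientation: [3.068, 0.673, 0.0]
force: [-0.0, -0.0, 0.7]
finger_gap: 0.0879
```

>>> drive_tool --increments '[[[0, 0, -0.144, 0, 0, 0, -1], [0, 0, -0.144, 0, 0, 0, -1], [0, 0, -0.144, 0, 0, 0, -1], [0, 0, -0.144, 0, 0, 0, -1], [0, 0, -0.144, 0, 0, 0, -1], [0, 0, -0.144, 0, 0, 0, -1], [0, 0, -0.144, 0, 0, 0, -1], [0, 0, -0.144, 0, 0, 0, -1], [0, 0, -0.144, 0, 0, 0, -1], [0, 0, -0.144, 0, 0, 0, -1]]]'

```text
clock: 3.0
tcp_pos: [0.4998, -0.2651, 0.2497]
orientation: [1.856, 2.535, 0.0]
force: [0.2, 0.3, 0.5]
finger_gap: 0.0875
```

>>> drive_tool --increments '[[[0, 0, -0.144, 0, 0, 0, -1], [0, 0, -0.144, 0, 0, 0, -1], [0, 0, -0.144, 0, 0, 0, -1], [0, 0, -0.144, 0, 0, 0, -1], [0, 0, -0.144, 0, 0, 0, -1], [0, 0, -0.144, 0, 0, 0, -1], [0, 0, -0.144, 0, 0, 0, -1], [0, 0, 0, 0, 0, 0, -1]]]'

```text
clock: 3.8
tcp_pos: [0.4998, -0.2651, 0.2497]
orientation: [0.408, 3.115, 0.0]
force: [-0.2, 0.5, 1.2]
finger_gap: 0.0877
```

```bash
cat > b.py <<'E'
from h import *
import sys
f=sys.argv[1]; Z=dict(a.split('=') for a in sys.argv[2:])
s,Rm,p=st(); c=cam('wrist'); cap('wrist',f)
print(s['clock'],np.round(p,4),'yaw',np.degrees(np.arctan2(Rm[1,1],Rm[0,1])),'q6',s['joints'][5])
for t in Z:
    for d in viewer.spot_point(t,'wrist')[:2]:
        print(t,round(d['confidence'],2),np.round(d['point'],1),np.round(atz(c,d['point'],float(Z[t])),4))
E
python3 b.py w1 post=.056 slide=.016 clamp_grip=.056
```

```text
3.8 [ 0.4998 -0.2651  0.2497] yaw 75.07376196543585 q6 -1.9201140093034021
post 0.82 [160.7 326.2] [ 0.4798 -0.2552  0.056 ]
post 0.36 [142.7 613.6] [0.5482 0.0961 0.056 ]
slide 0.6 [157.  322.6] [ 0.4808 -0.2599  0.016 ]
clamp_grip 0.84 [218.1 316. ] [ 0.5493 -0.2871  0.056 ]
```

View pics/w1.png

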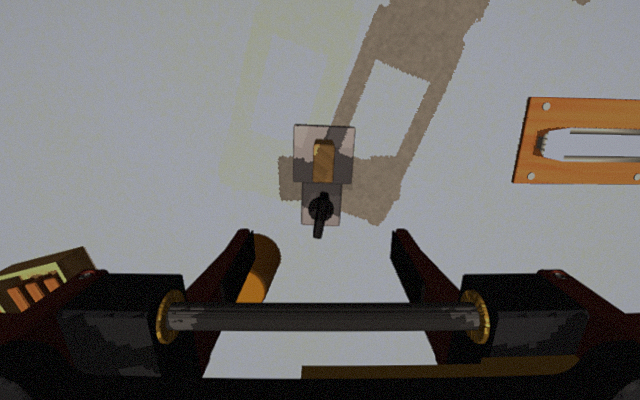

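Run:
```python
import cv2
im=cv2.imread('pics/w1.png'); c=im[110:250,270:390]; cv2.imwrite('pics/w1c.png',cv2.resize(c,None,fx=4.2,fy=4.2,interpolation=cv2.INTER_CUBIC))
from h import *
c=cam('wrist')
def draw(post,th):
    x=np.array([np.cos(th),np.sin(th),0]);y=np.array([-x[1],x[0],0]);
    P=lambda a,b,z:np.array([post[0],post[1],0])+a*x+b*y+np.array([0,0,z])
    im2=im.copy()
    return P
P=draw([.4785,-.2595],np.radians(76))
for n,q in {'slide':[(-.04,.038,.026),(.04,.038,.026),(.04,-.038,.026),(-.04,-.038,.026)],'post':[(-.012,.022,.086),(.012,.022,.086),(.012,-.022,.086),(-.012,-.022,.086)]}.items():
    print(n,[np.round(proj(c,P(*k)),1) for k in q])
```

```text
slide [array([127.8, 290.7]), array([126.5, 352.9]), array([183.7, 352.3]), array([184.9, 293.6])]
post [array([145.8, 311.1]), array([145.3, 333. ]), array([184.2, 333.3]), array([184.6, 312.3])]
```

View pics/w1c.png

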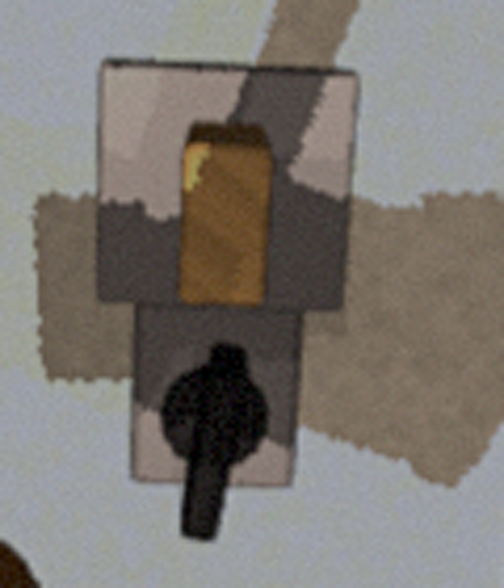

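```bash
cat > fit.py <<'E'
from h import *
from scipy.optimize import least_squares
def fitpose(c,obs,g):
    "obs: list of ((a,b,z),(row,col)); pose x,y,theta"
    def P(v,k):
        x=np.array([np.cos(v[2]),np.sin(v[2]),0]);y=np.array([-x[1],x[0],0]);return np.array([v[0],v[1],0])+k[0]*x+k[1]*y+np.array([0,0,k[2]])
    f=lambda v:np.concatenate([np.array(proj(c,P(v,k)))-np.array(o) for k,o in obs])
    r=least_squares(f,g,x_scale=[.01,.01,.1]); return r.x,np.round(r.fun.reshape(-1,2),1)
E
python3 - <<'E'
from fit import *
c=cam('wrist')
S=[((-.04,.038,.026),(124.8,294.5)),((.04,.038,.026),(127.1,355)),((.04,-.038,.026),(183.8,351.7)),((-.04,-.038,.026),(181.4,293.8))]
T=[((-.012,.022,.086),(144,313.6)),((.012,.022,.086),(145.7,334.3)),((.012,-.022,.086),(182.6,332.9)),((-.012,-.022,.086),(182.1,312.9))]
for o in(S,T,S+T):
    v,r=fitpose(c,o,[.478,-.26,1.3]);print(np.round(v,4),np.degrees(v[2]));print(r.tolist())
E
```

```text
[ 0.4772 -0.2573  1.27  ] 72.76305317374498
[[-0.3, -0.8], [-0.3, 1.0], [0.2, 0.3], [0.5, -0.5]]
[ 0.4774 -0.258   1.2738] 72.98248919466897
[[-0.2, -0.5], [-1.2, 0.8], [0.8, 0.4], [0.7, -0.7]]
[ 0.4773 -0.2577  1.2708] 72.80944131774501
[[-0.1, -1.2], [-0.1, 0.7], [0.3, 0.0], [0.7, -0.8], [-0.4, -0.1], [-1.3, 1.1], [0.7, 0.6], [0.5, -0.5]]
```

Run:
```python
from h import *
print(delta([.4773,-.2577,.060],down(1.2708)))
```

```text
(array([ 23.7,   1.3, 189.7]), array([ 0.0001, -0.    ,  0.0353]))
```

>>> drive_tool --increments '[[[0, 0, 0, 23.7, 1.3, 0, -1], [0, 0, 0.035, 0, 0, 20, -1], [0, 0, 0, 0, 0, 35, -1], [0, 0, 0, 0, 0, 35, -1], [0, 0, 0, 0, 0, 35, -1], [0, 0, 0, 0, 0, 30, -1], [0, 0, 0, 0, 0, 20, -1], [0, 0, 0, 0, 0, 10, -1], [0, 0, 0, 0, 0, 4.7, -1], [0, 0, 0, 0, 0, 0, -1]]]' --newtons 45

```text
clock: 5.0
tcp_pos: [0.4775, -0.2579, 0.06]
orientation: [0.466, 3.107, 0.0]
force: [0.2, 0.8, -0.4]
finger_gap: 0.0877
```

```bash
python3 b.py w2 post=.056
```

```text
5.0 [ 0.4775 -0.2579  0.06  ] yaw 72.95557645636617 q6 -1.8959501285373337
```

View pics/w2.png

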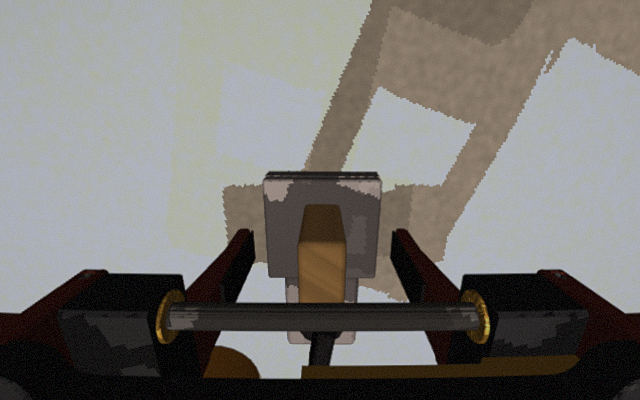

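>>> drive_tool --increments '[[[0, 0, 0, 0, 0, 0, 1], [0, 0, 0, 0, 0, 0, 1], [0, 0, 0, 0, 0, 0, 1], [0, 0, 0, 0, 0, 0, 1], [0, 0, 0, 0, 0, 0, 1], [0, 0, 0, 0, 0, 0, 1], [0, 0, 0, 0, 0, 0, 1], [0, 0, 0, 0, 0, 0, 1]]]' --newtons 45

```text
clock: 5.9
tcp_pos: [0.4772, -0.2577, 0.0599]
orientation: [-0.465, -3.107, -0.0]
force: [0.7, -0.8, -0.8]
finger_gap: 0.0273
```

>>> drive_tool --increments '[[[0, 0, 0, 0, 0, -5, 1], [0, 0, 0, 0, 0, -20, 1], [0, 0, 0, 0, 0, -30, 1], [0, 0, 0, 0, 0, -30, 1], [0, 0, 0, 0, 0, -5, 1], [0, 0, 0, 0, 0, 0, 1]]]'

```text
clock: 6.5
tcp_pos: [0.4775, -0.2579, 0.1504]
orientation: [0.464, 3.106, -0.001]
force: [-0.8, -0.2, -4.2]
finger_gap: 0.024
```

```bash
python3 b.py w3 post=.146 slide=.106 clamp_grip=.146 rail=.034 rail_mouth=.034; python3 a.py | grep -v cup
```

```text
6.5 [ 0.4775 -0.2579  0.1504] yaw 72.99926269666625 q6 -1.8966101229062586
slide 0.6 [347.3 320.5] [ 0.5861 -0.293   0.106 ]
clamp_grip 0.61 [350.  324.1] [ 0.5494 -0.2789  0.146 ]
rail_mouth 0.65 [170.6 622.3] [0.5381 0.0338 0.034 ]
top rail 0.83 [209.5 266.6] [0.5634 0.1086 0.034 ]
top rail 0.7 [220.7 295.9] [0.5298 0.0201 0.034 ]
top rail_mouth 0.73 [217.7 296.9] [0.5389 0.0172 0.034 ]
top stop 0.74 [203.6 239.5] [0.581  0.1907 0.034 ]
top slide 0.64 [234.3 393.2] [ 0.4908 -0.2765  0.016 ]
top clamp_grip 0.43 [213.4 405.3] [ 0.5504 -0.3054  0.056 ]
scene rail 0.9 [190.7 339.3] [0.5473 0.109  0.034 ]
scene rail_mouth 0.86 [199.1 322.5] [0.5464 0.0282 0.034 ]
scene rail_mouth 0.68 [164.6 368.2] [0.4899 0.3359 0.034 ]
scene stop 0.81 [184.7 363.5] [0.5773 0.2011 0.034 ]
scene post 0.79 [188.  234.5] [ 0.3228 -0.1568  0.056 ]
scene slide 0.97 [201.7 238.4] [ 0.3463 -0.1623  0.016 ]
scene slide 0.37 [163.2 367.6] [0.4587 0.3733 0.016 ]
scene clamp_grip 0.46 [207.5 246.5] [ 0.4458 -0.2023  0.056 ]
7.8 [ 0.47728097 -0.25775421  0.14996409] [-4.64507810e-01 -3.10705960e+00 -1.19693465e-04] [-6.22578967e-01  3.77130360e-01  1.73743721e+00  7.77281658e-05
  1.02706236e+00 -1.89661217e+00] 0.023904169429153754
```

View pics/w3.png

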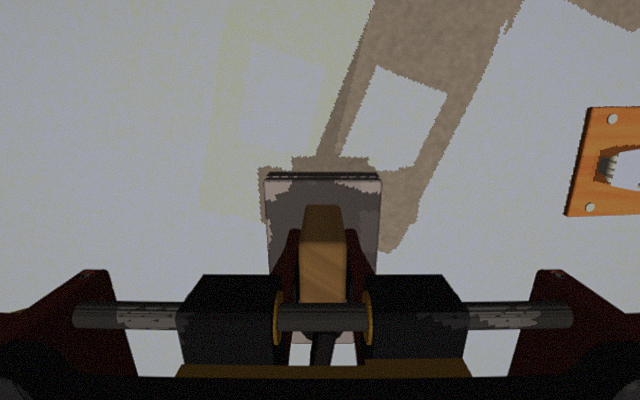

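Run:
```python
from h import *
print(delta([.505,-.08,.17],down(np.radians(76))))
```

```text
(array([ 25.5, 178.1, -20. ]), array([ 0.0001, -0.    , -0.0525]))
```

>>> drive_tool --increments '[[[0, 0, 0, 5, 10, -10, 1], [0, 0, 0, 5, 30, -10, 1], [0, 0, 0, 5, 35, 0, 1], [0, 0, 0, 5, 35, 0, 1], [0, 0, 0, 5, 35, 0, 1], [0, 0, 0, 0.5, 25, 0, 1], [0, 0, -0.05, 0, 8, 0, 1], [0, 0, 0, 0, 0, 0, 1], [0, 0, 0, 0, 0, 0, 1]]]'

```text
clock: 8.7
tcp_pos: [0.5048, -0.0798, 0.1705]
orientation: [0.387, 3.117, -0.0]
force: [0.0, 0.0, -4.6]
finger_gap: 0.024
```

```bash
python3 b.py w4 rail=.034 rail_mouth=.034 stop=.034;python3 -c "
import cv2
im=cv2.imread('pics/w4.png'); c=im[80:280,340:640]; cv2.imwrite('pics/w4c.png',cv2.resize(c,None,fx=2.6,fy=2.6,interpolation=cv2.INTER_CUBIC))"
```

```text
8.7 [ 0.5048 -0.0798  0.1705] yaw 75.84226913125737 q6 -1.6155422268364668
rail 0.9 [193.1 507.6] [0.555 0.111 0.034]
rail_mouth 0.87 [197.6 430.9] [0.5398 0.03   0.034 ]
stop 0.91 [198.3 583. ] [0.5818 0.1933 0.034 ]
```

View pics/w4c.png

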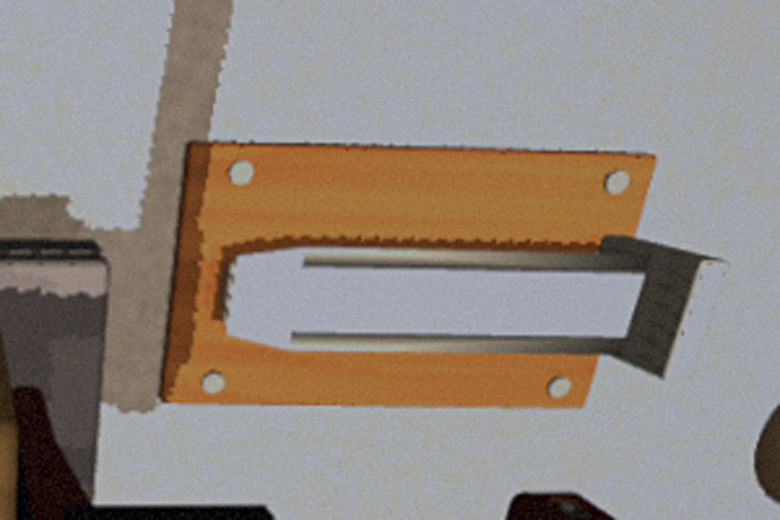

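View pics/w4.png

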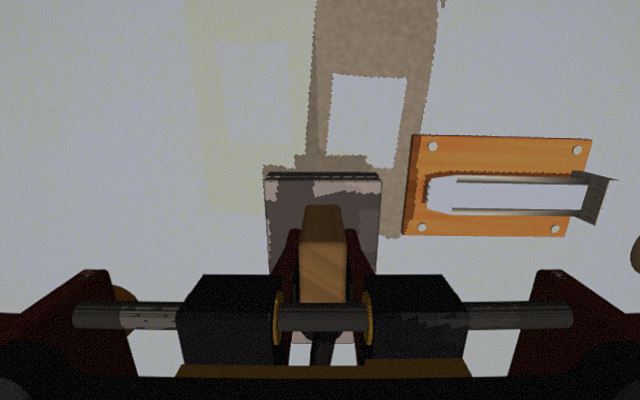

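```bash
cat > c.py <<'E'
from fit import *
c=cam('wrist')
q=lambda x,y:(80+y/2.6-.3,340+x/2.6-.3)
B=[((.1025,.06,.008),q(656,155)),((.1025,-.06,.008),q(582,407)),((-.1025,.06,.0),q(190,143)),((-.1025,-.06,.0),q(163,403))]
N=[((-.06,.022,.034),q(300,247)),((-.06,-.022,.034),q(291,352)),((-.085,.017,.030),q(235,258)),((-.085,-.017,.030),q(225,333))]
S=[((.085,.025,.056),q(703,261)),((.085,-.025,.056),q(664,378)),((.085,.022,.034),q(645,272)),((.085,-.022,.034),q(622,352))]
for n,o in dict(B=B,N=N,S=S[:2],NS=N+S[:2]).items():
    v,r=fitpose(c,o,[.557,.111,1.3]);print(n,np.round(v,4),np.degrees(v[2]),r.tolist())
E
python3 c.py
```

```text
B [0.5597 0.1115 1.3118] 75.16191477594204 [[0.2, 1.9], [1.2, 2.0], [0.3, -1.9], [-0.9, -1.8]]
N [0.5562 0.1108 1.3407] 76.8146946650597 [[-0.2, 0.6], [-0.9, -1.0], [-0.2, -0.2], [1.3, 0.6]]
S [0.5583 0.1108 1.3098] 75.04372191099843 [[-0.8, 0.0], [0.9, -0.0]]
NS [0.5582 0.1104 1.3134] 75.25296619461054 [[0.3, 1.2], [-0.5, -1.5], [-0.5, 0.4], [1.1, 0.3], [-1.1, -0.3], [0.7, -0.1]]
```

```bash
cat > d.py <<'E'
from h import *
import sys
a,b,z=map(float,sys.argv[1:4]); th=np.radians(75.2); x=np.array([np.cos(th),np.sin(th),0]);y=np.array([-x[1],x[0],0])
r=np.array([.5582,.1108,0]); s,Rm,p=st()
print('now a,b,z',np.round(1000*np.array([(p-r)@x,(p-r)@y,p[2]]),1),'yaw',np.degrees(np.arctan2(Rm[1,1],Rm[0,1])),'F',np.round(s['force'],1),np.round(s['ft_torque'],2),s['clock'],s['joints'][5])
print(delta(r+a*x+b*y+[0,0,z],down(th)))
E
python3 d.py -.14 0 .0795
```

```text
now a,b,z [-198.8    2.8  170.1] yaw 75.77057604510368 F [-0.6 -0.2 -4.1] [ 0.03 -0.02  0.01] 8.9 -1.6161415417036156
(array([-3.3, 58.8, 90.6]), array([-0.  , -0.  ,  0.01]))
```

>>> drive_tool --increments '[[[0, 0, 0.01, -3, 15, 10, 1], [0, 0, 0, 0, 20, 25, 1], [0, 0, 0, 0, 15, 25, 1], [0, 0, 0, 0, 9, 20, 1], [0, 0, 0, 0, 0, 10.5, 1], [0, 0, 0, 0, 0, 0, 1], [0, 0, 0, 0, 0, 0, 1]]]'

```text
clock: 9.6
tcp_pos: [0.523, -0.0245, 0.0799]
orientation: [0.404, 3.115, -0.0]
force: [0.3, 0.9, -2.8]
finger_gap: 0.0241
```

```bash
python3 b.py w5 rail=.034 rail_mouth=.034 stop=.034; python3 d.py -.14 0 .0795;python3 -c "
import cv2
im=cv2.imread('pics/w5.png'); c=im[120:320,240:540]; cv2.imwrite('pics/w5c.png',cv2.resize(c,None,fx=2.6,fy=2.6,interpolation=cv2.INTER_CUBIC))"
```

```text
9.6 [ 0.523  -0.0245  0.0799] yaw 75.23834719234162 q6 -1.4917261848520973
rail 0.75 [223.4 509.7] [0.5573 0.1115 0.034 ]
rail 0.22 [225.2 618.7] [0.5816 0.196  0.034 ]
rail_mouth 0.79 [224.3 400.1] [0.5366 0.0312 0.034 ]
stop 0.82 [226.9 614.1] [0.5821 0.1924 0.034 ]
now a,b,z [-139.5   -0.9   80.5] yaw 75.2459170034489 F [-0.2 -0.9 -4.3] [ 0.04 -0.04  0.01] 9.8 -1.4915637654089366
(array([ 0.9, -0.5,  1. ]), array([0.0002, 0.0019, 0.0008]))
```

View pics/w5c.png

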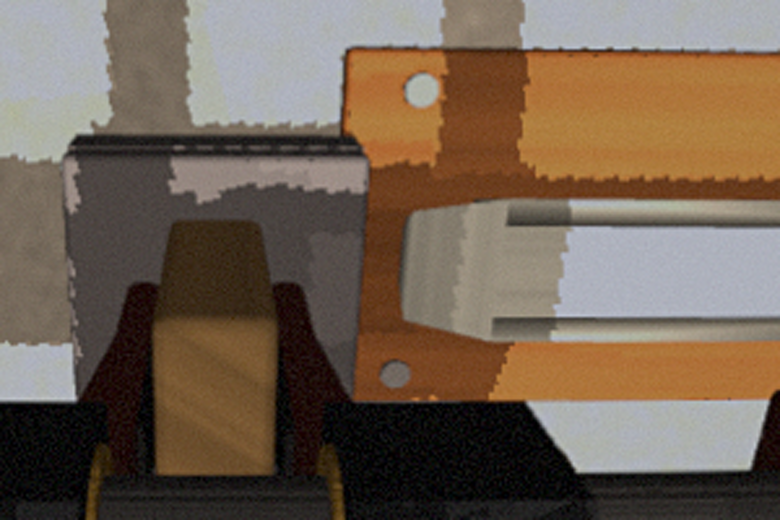

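Run:
```python
from fit import *
c=cam('wrist'); q=lambda x,y:(120+y/2.6-.3,240+x/2.6-.3)
th=np.radians(75.2); x=np.array([np.cos(th),np.sin(th),0]);y=np.array([-x[1],x[0],0]); r=np.array([.5582,.1108,0])
for n,k,z in [('upU',(500,200),.034),('upR',(770,199),.034),('loU',(500,341),.034),('loR',(770,343),.034),('tipU',(410,212),.03),('tipL',(402,322),.03)]:
    P=atz(c,q(*k),z)-r; print(n,np.round(1000*np.array([P@x,P@y]),1))
s,Rm,p=st()
for n,k,z in [('plBL',(75,155),-.034),('plBR',(366,155),-.034),('plR',(355,395),-.034),('postBL',(155,318),.026),('postBR',(277,318),.026)]:
    P=atz(c,q(*k),p[2]+z)-p; print(n,np.round(1000*np.array([P@x,P@y]),1))
```

```text
upU [-60.6  21.4]
upR [16.5 21.8]
loU [-55.2 -22.4]
loR [ 27.6 -23.7]
tipU [-84.3  16.6]
tipL [-83.8 -18.1]
plBL [-35.8  38.1]
plBR [38.  38.2]
plR [ 39.5 -31.8]
postBL [-11.2  22.8]
postBR [10.9 22.8]
```

>>> drive_tool --increments '[[[0, 0, 0, 0, 8, 0.5, 1], [0, 0, 0, 0, 10, 0, 1], [0, 0, 0, 0, 10, 0, 1], [0, 0, 0, 0, 10, 0, 1], [0, 0, 0, 0, 10, 0, 1], [0, 0, 0, 0, 10, 0, 1], [0, 0, 0, 0, 0, 0, 1]]]'

```text
clock: 10.5
tcp_pos: [0.538, 0.034, 0.079]
orientation: [0.4, 3.115, 0.001]
force: [0.7, 0.5, -0.8]
finger_gap: 0.0239
```

```bash
python3 d.py .045 -.001 .0795; python3 b.py w6
```

```text
now a,b,z [-79.4  -0.1  79. ] yaw 75.35899307035297 F [ 0.7  0.5 -0.8] [ 0.38 -0.1  -0.05] 10.5 -1.3813691063670448
(array([ -1.3, 124.4,  -0.4]), array([0.0008, 0.0004, 0.0028]))
10.5 [0.538 0.034 0.079] yaw 75.35899307035297 q6 -1.3813691063670448
```

View pics/w6.png

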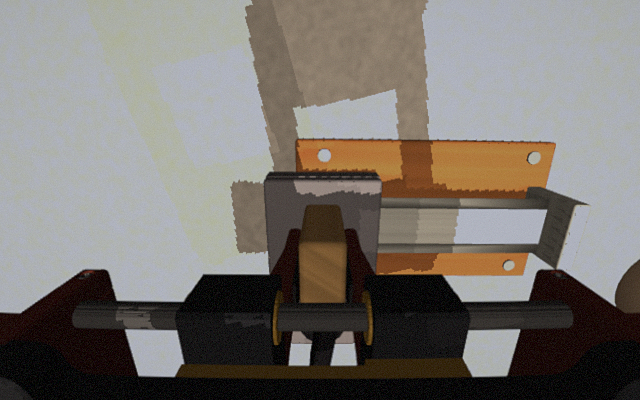

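>>> drive_tool --increments '[[[0, 0, 0, 0, 5, -1, 1], [0, 0, 0, 0, 10, 0, 1], [0, 0, 0, 0, 10, 0, 1], [0, 0, 0, 0, 10, 0, 1], [0, 0, 0, 0, 10, 0, 1], [0, 0, 0, 0, 0, 0, 1]]]'

```text
clock: 11.15
tcp_pos: [0.5494, 0.0774, 0.08]
orientation: [0.4, 3.115, 0.001]
force: [-0.2, -0.3, -4.0]
finger_gap: 0.0233
```

```bash
python3 d.py .045 -.001 .0795; python3 b.py w7
```

```text
now a,b,z [-34.5   0.   80. ] yaw 75.36434847842118 F [-0.2 -0.3 -4. ] [ 0.09 -0.01  0.03] 11.15 -1.3005527944283553
(array([-1.2, 79.5,  0.5]), array([0.0006, 0.0005, 0.0029]))
11.15 [0.5494 0.0774 0.08  ] yaw 75.36434847842118 q6 -1.3005527944283553
```

View pics/w7.png

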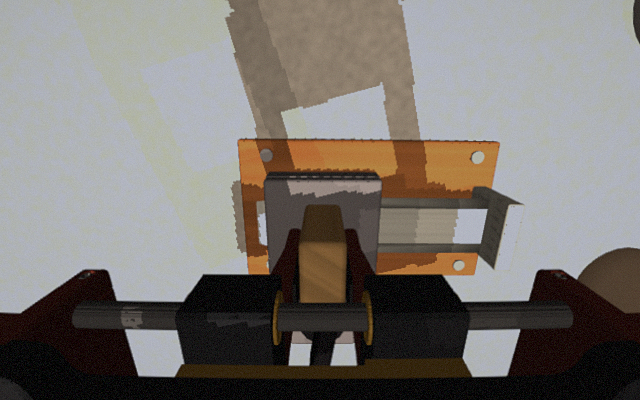

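>>> drive_tool --increments '[[[0, 0, 0.002, 0.6, 10, 0, 1], [0, 0, 0, 0, 14, 0, 1], [0, 0, 0, 0, 14, 0, 1], [0, 0, 0, 0, 14, 0, 1], [0, 0, 0, 0, 12, 0, 1], [0, 0, 0, 0, 8, 0.5, 1], [0, 0, 0, 0, 2, 0.5, 1], [0, 0, 0, 0, 0, 0, 1]]]'

```text
clock: 12.0
tcp_pos: [0.5674, 0.1481, 0.0791]
orientation: [0.404, 3.115, 0.0]
force: [0.3, 1.1, -3.0]
finger_gap: 0.0242
```

```bash
python3 d.py .045 -.001 .0785
```

```text
now a,b,z [38.4  0.6 79.1] yaw 75.20636307336832 F [ 0.3  1.1 -3. ] [ 0.26 -0.1   0.03] 12.0 -1.1753129171612378
(array([-1.6,  6.6,  0.6]), array([0.0003, 0.0003, 0.0001]))
```

Now slowly into the stop, watching the force.

>>> drive_tool --increments '[[[0, 0, 0, 0, 2, 0, 1], [0, 0, 0, 0, 2, 0, 1], [0, 0, 0, 0, 1.5, 0, 1], [0, 0, 0, 0, 1, 0, 1], [0, 0, 0, 0, 0.5, 0, 1], [0, 0, 0, 0, 0.5, 0, 1], [0, 0, 0, 0, 0, 0, 1]]]'

```text
clock: 12.7
tcp_pos: [0.5692, 0.1549, 0.0791]
orientation: [0.405, 3.115, 0.0]
force: [-0.0, -2.1, -0.8]
finger_gap: 0.0239
```

```bash
python3 d.py .045 -.001 .0785
```

```text
now a,b,z [45.4  0.6 79.1] yaw 75.16934960177967 F [-0.  -2.1 -0.8] [-0.16  0.01  0.  ] 12.7 -1.1634574570115244
(array([-1.6, -0.4,  0.6]), array([ 0.0001,  0.0002, -0.0005]))
```

>>> drive_tool --increments '[[[0, 0, 0, 0, 0.8, 0, 1], [0, 0, 0, 0, 0.8, 0, 1], [0, 0, 0, 0, 0.8, 0, 1], [0, 0, 0, 0, 0, 0, 1]]]'

```text
clock: 13.1
tcp_pos: [0.5695, 0.156, 0.0791]
orientation: [-0.405, -3.115, 0.003]
force: [-1.5, -7.0, 2.3]
finger_gap: 0.0235
```

```bash
python3 d.py .045 -.001 .0785; python3 b.py w8
```

```text
now a,b,z [46.6  0.7 79.1] yaw 75.20130018753369 F [-1.5 -7.   2.3] [-1.14  0.15 -0.13] 13.1 -1.1594789634005134
(array([-1.7, -1.6,  0.7]), array([-0.0021, -0.0001,  0.    ]))
13.1 [0.5695 0.156  0.0791] yaw 75.20130018753369 q6 -1.1594789634005134
```

View pics/w8.png

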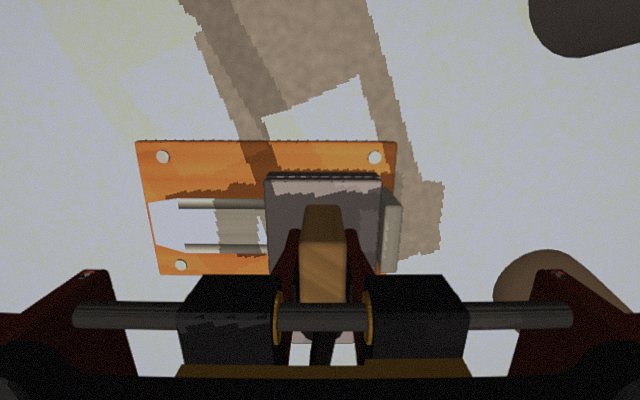

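>>> drive_tool --increments '[[[0, 0, 0, 0.8, -0.4, 0.6, 1], [0, 0, 0, 0, 0, 0.5, 1], [0, 0, 0, 0, 0, 0, 1]]]'

```text
clock: 13.45
tcp_pos: [0.5694, 0.156, 0.0791]
orientation: [0.405, 3.114, -0.002]
force: [-1.8, -8.1, 9.9]
finger_gap: 0.0236
```

>>> drive_tool --increments '[[[0, 0, 0, 0, 0, 0, 0.2], [0, 0, 0, 0, 0, 0, 0.2], [0, 0, 0, 0, 0, 0, 0.2], [0, 0, 0, 0, 0, 0, 0.2], [0, 0, 0, 0, 0, 0, 0.2], [0, 0, 0, 0, 0, -10, 0.2], [0, 0, 0, 0, 0, -30, 0.2], [0, 0, 0, 0, 0, -30, 0.2], [0, 0, 0, 0, 0, -20, 0.2], [0, 0, 0, 0, 0, 0, 0.2]]]'

```text
clock: 14.45
tcp_pos: [0.5712, 0.1574, 0.1716]
orientation: [0.404, 3.109, 0.003]
force: [0.4, 0.3, -0.1]
finger_gap: 0.0354
```

```bash
python3 b.py w9 post=.074 clamp_grip=.074 stop=.034; python3 d.py .045 -.001 .17;python3 -c "
import cv2
im=cv2.imread('pics/w9.png'); c=im[100:300,200:480]; cv2.imwrite('pics/w9c.png',cv2.resize(c,None,fx=2.8,fy=2.8,interpolation=cv2.INTER_CUBIC))"
```

```text
14.45 [0.5712 0.1574 0.1716] yaw 75.17565741936643 q6 -1.1598139158904797
post 0.57 [201.1 322. ] [0.5699 0.1575 0.074 ]
clamp_grip 0.91 [273.  318.6] [0.6425 0.1348 0.074 ]
stop 0.61 [190.6 360.8] [0.5822 0.1966 0.034 ]
now a,b,z [ 47.    2.4 166.9] yaw 75.17168096636316 F [0.6 0.  0. ] [ 0.07 -0.14  0.04] 14.65 -1.1598213013997294
(array([-3.3, -2. , -3.1]), array([-0.0006, -0.0018, -0.0005]))
```

View pics/w9c.png

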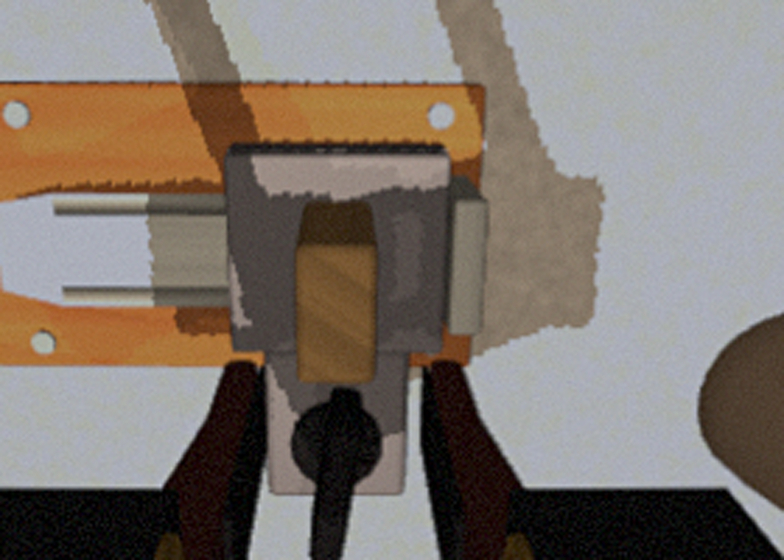

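Run:
```python
from fit import *
c=cam('wrist'); q=lambda x,y:(100+y/2.8-.3,200+x/2.8-.3)
o=[((-.04,.038,.044),q(230,153)),((.04,.038,.044),q(449,155)),((.04,-.038,.044),q(442,350)),((-.04,-.038,.044),q(234,350))]
o+=[((-.012,.022,.104),q(297,245)),((.012,.022,.104),q(376,245)),((.012,-.022,.104),q(375,383)),((-.012,-.022,.104),q(298,383))]
v,r=fitpose(c,o,[.57,.155,1.3]);print(np.round(v,4),np.degrees(v[2]),r.tolist())
th=v[2]; k=v[:2]+.074*np.array([np.sin(th),-np.cos(th)]);print('knob',k)
a=atz(c,q(346,390),.09)[:2];b=atz(c,q(325,555),.09)[:2]
print(a,b,np.linalg.norm(a-b),'bar deg',np.degrees(np.arctan2(*(b-a)[::-1])), 'mid',(a+b)/2)
s,Rm,p=st(); a=proj(c,[*k,.09]);print(a)
```

```text
[0.5636 0.1558 1.3067] 74.87120479261101 [[-1.2, -2.9], [-1.4, 2.3], [2.0, 1.2], [1.6, -1.4], [-1.3, -1.2], [-1.2, 1.7], [1.5, 1.0], [1.3, -0.9]]
knob [0.6350237  0.13644642]
[0.59312332 0.15071051] [0.6506438  0.12827094] 0.06174253208219615 bar deg -21.31147457948585 mid [0.62188356 0.13949072]
(np.float64(282.3139428450843), np.float64(319.8712844488201))
```

```bash
python3 b.py w10 post=.074 clamp_grip=.074 stop=.034; python3 d.py .045 -.001 .17;python3 -c "
import cv2
im=cv2.imread('pics/w10.png'); c=im[100:300,200:480]; cv2.imwrite('pics/w10c.png',cv2.resize(c,None,fx=2.8,fy=2.8,interpolation=cv2.INTER_CUBIC))"
```

```text
14.65 [0.5679 0.1569 0.1669] yaw 75.17168096636316 q6 -1.1598213013997294
post 0.58 [208.2 324.4] [0.5713 0.1576 0.074 ]
post 0.32 [194.8 280.2] [0.549  0.1227 0.074 ]
clamp_grip 0.7 [279.  318.5] [0.6416 0.1332 0.074 ]
stop 0.69 [197.3 360.4] [0.5832 0.1936 0.034 ]
now a,b,z [ 47.1   2.1 166.8] yaw 75.17088773244816 F [ 0.3  0.5 -0.5] [ 0.01 -0.09 -0.02] 14.85 -1.1598180862529588
(array([-3.1, -2.1, -3.2]), array([-0.0007, -0.0019, -0.0005]))
```

View pics/w10c.png

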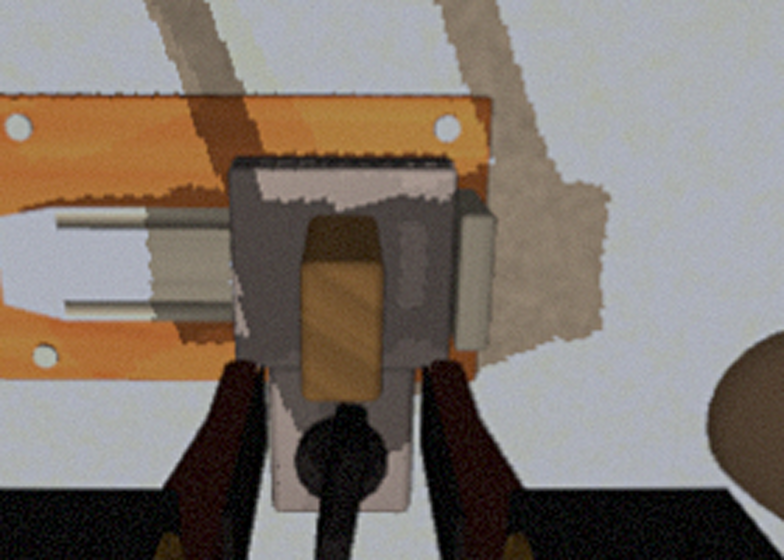

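Run:
```python
from fit import *
c=cam('wrist'); q=lambda x,y:(100+y/2.8-.3,200+x/2.8-.3)
o=[((-.04,.038,.044),q(234,168)),((.04,.038,.044),q(456,170)),((.04,-.038,.044),q(450,366)),((-.04,-.038,.044),q(238,366))]
o+=[((-.012,.022,.104),q(303,261)),((.012,.022,.104),q(383,262)),((.012,-.022,.104),q(381,401)),((-.012,-.022,.104),q(303,400))]
v,r=fitpose(c,o,[.57,.155,1.3]);print(np.round(v,4),np.degrees(v[2]),r.tolist())
th=v[2]; k=v[:2]+.074*np.array([np.sin(th),-np.cos(th)]);print('knob',k)
a=atz(c,q(351,405),.09)[:2];b=atz(c,q(334,550),.09)[:2]
print(a,b,'bar deg',np.degrees(np.arctan2(*(b-a)[::-1])))
```

```text
[0.5695 0.1562 1.307 ] 74.8835280123166 [[-1.0, -2.2], [-1.2, 1.5], [1.0, -0.1], [0.6, -0.8], [-0.4, -0.9], [-0.6, 1.5], [0.9, 1.0], [1.1, -0.3]]
knob [0.64091175 0.13689113]
[0.59877338 0.15093206] [0.64968698 0.13175065] bar deg -20.643620053111707
```

Run:
```python
from h import *
print(delta([.6412,.1362,.078],down(np.radians(69.4))))
```

```text
(array([-76.1,  -1.3,  88.6]), array([-0.0008, -0.0019,  0.1007]))
```

>>> drive_tool --increments '[[[0, 0, 0, -12, 0, 0, 0.2], [0, 0, 0, -24, -0.5, 0, 0.2], [0, 0, 0, -24, -0.5, 10, 0.2], [0, 0, 0, -16, -0.3, 15, 0.2], [0, 0, 0.1, 0, 0, 10, 0.2], [0, 0, 0, 0, 0, 0, 0.2], [0, 0, 0, 0, 0, 0, 0.2]]]'

```text
clock: 15.55
tcp_pos: [0.6422, 0.1361, 0.1325]
orientation: [-0.557, -3.091, 0.0]
force: [0.5, -0.0, 0.6]
finger_gap: 0.0347
```

```bash
python3 b.py w11 clamp_grip=.074; python3 -c "
from h import *
print(delta([.6412,.1362,.078],down(np.radians(69.4))))"
```

```text
15.55 [0.6422 0.1361 0.1325] yaw 69.5705759518979 q6 -1.1106073922857198
clamp_grip 0.9 [219.3 321.3] [0.6418 0.1351 0.074 ]
(array([ 1. , -0.6, 55.4]), array([0.0004, 0.0006, 0.0026]))
```

View pics/w11.png

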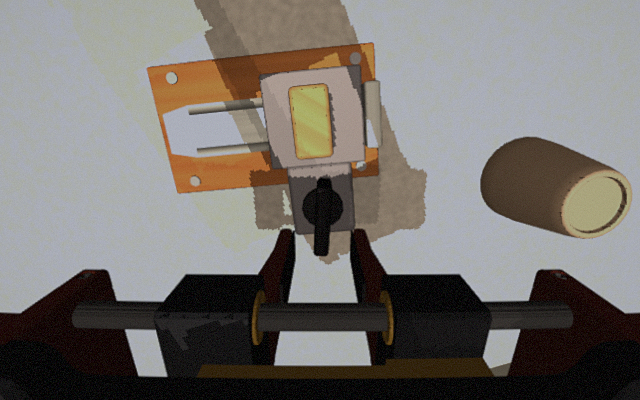

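>>> drive_tool --increments '[[[0, 0, 0, 0.5, -0.3, 15, 0.2], [0, 0, 0, 0, 0, 20, 0.2], [0, 0, 0, 0, 0, 13, 0.2], [0, 0, 0, 0, 0, 6, 0.2], [0, 0, 0, 0, 0, 0, 0.2], [0, 0, 0, 0, 0, 0, 1], [0, 0, 0, 0, 0, 0, 1], [0, 0, 0, 0, 0, 0, 1], [0, 0, 0, 0, 0, 0, 1], [0, 0, 0, 0, 0, 0, 1]]]' --newtons 40

```text
clock: 16.65
tcp_pos: [0.642, 0.1363, 0.0795]
orientation: [0.56, 3.09, 0.001]
force: [0.5, 0.2, 2.4]
finger_gap: 0.0118
```

```bash
python3 d.py .045 -.001 .0785;python3 b.py w12
```

```text
now a,b,z [ 46.1 -74.5  79.5] yaw 69.44023697131597 F [0.5 0.2 2.4] [ 0.08 -0.16  0.  ] 16.65 -1.108142953879233
(array([73. , -8.4,  0.9]), array([ 0.0007,  0.0011, -0.1005]))
16.65 [0.642  0.1363 0.0795] yaw 69.44023697131597 q6 -1.108142953879233
```

View pics/w12.png

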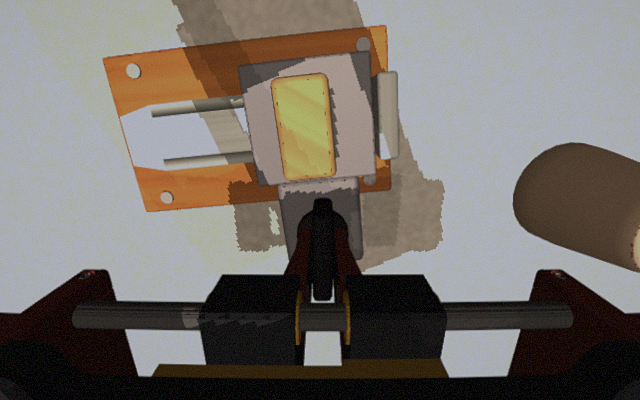

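>>> drive_tool --increments '[[[0, 0, 0, 0, 0.7, 0, 1], [0, 0, 0, 0, 0.7, 0, 1], [0, 0, 0, 0, 0, 0, 1]]]'

```text
clock: 17.0
tcp_pos: [0.6422, 0.1371, 0.0792]
orientation: [0.56, 3.091, -0.001]
force: [0.5, -1.8, 5.3]
finger_gap: 0.0118
```

```bash
python3 d.py .045 -.001 .0785
```

```text
now a,b,z [ 46.9 -74.5  79.2] yaw 69.45786568072131 F [ 0.5 -1.8  5.3] [-0.53  0.05  0.09] 17.0 -1.1062737134860818
(array([72.9, -9.2,  0.7]), array([-0.0004,  0.0006, -0.1002]))
```

>>> drive_tool --increments '[[[0, 0, 0, 0, 0.8, 0, 1], [0, 0, 0.1, 0, 0, 0, 1], [0, 0, 0.1, 0, 0, 0, 1], [0, 0, 0.1, 0, 0, 0, 1], [0, 0, 0.1, 0, 0, 0, 1], [0, 0, 0.1, 0, 0, 0, 1], [0, 0, 0.1, 0, 0, 0, 1], [0, 0, 0, 0, 0, 0, 1]]]'

```text
clock: 17.8
tcp_pos: [0.6428, 0.1376, 0.0793]
orientation: [1.452, 2.784, -0.0]
force: [1.4, -4.4, 5.9]
finger_gap: 0.012
```

```bash
python3 d.py .045 -.001 .0785
```

```text
now a,b,z [ 47.5 -75.   79.3] yaw 34.90729503233409 F [ 1.4 -4.4  5.9] [-0.82 -0.02 -0.02] 17.8 -0.5022116412976704
(array([ 54.8, -49.8,   0.7]), array([-1.000e-04,  1.500e-03, -7.032e-01]))
```

>>> drive_tool --increments '[[[0, 0, 0.1, 0, 0, 0, 1], [0, 0, 0.1, 0, 0, 0, 1], [0, 0, 0.1, 0, 0, 0, 1], [0, 0, 0.1, 0, 0, 0, 1], [0, 0, 0.1, 0, 0, 0, 1], [0, 0, 0.1, 0, 0, 0, 1], [0, 0, 0.1, 0, 0, 0, 1], [0, 0, 0, 0, 0, 0, 1], [0, 0, 0, 0, 0, 0, 1]]]'

```text
clock: 18.7
tcp_pos: [0.6427, 0.1361, 0.0795]
orientation: [2.314, 2.12, -0.002]
force: [-0.3, -9.7, 9.0]
finger_gap: 0.0115
```

```bash
python3 d.py .045 -.001 .0785;python3 b.py w13
```

```text
now a,b,z [ 46.1 -75.2  79.5] yaw -5.018655921194082 F [-0.3 -9.7  9. ] [-1.75  0.08  0.03] 18.7 0.19507684524012509
(array([ 11.6, -73.3,   0.9]), array([-1.3000e-03,  3.3000e-03, -1.4001e+00]))
18.7 [0.6427 0.1361 0.0795] yaw -5.018655921194082 q6 0.19507684524012509
```

View pics/w13.png

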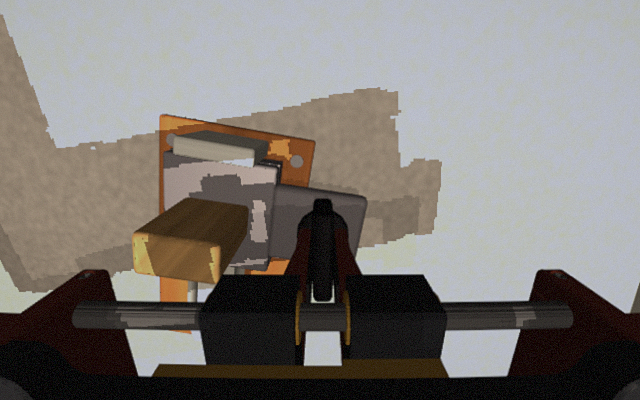

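```bash
python3 -c "
import cv2
im=cv2.imread('pics/w13.png'); c=im[100:300,120:400]; cv2.imwrite('pics/w13c.png',cv2.resize(c,None,fx=2.8,fy=2.8,interpolation=cv2.INTER_CUBIC))"
```

```text
(no output)
```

View pics/w13c.png

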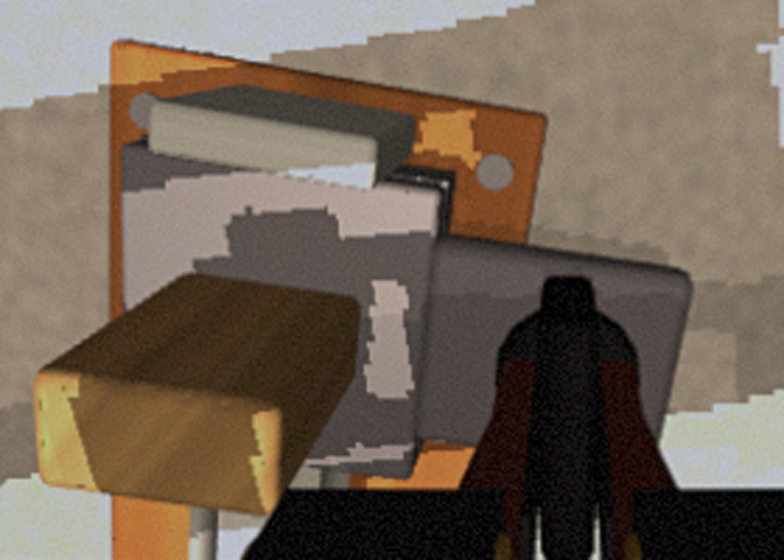

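>>> drive_tool --increments '[[[0, 0, 0, -0.8, 0, 0, 1], [0, 0, 0, 0, 0, 0, 0.3], [0, 0, 0, 0, 0, 0, 0.3], [0, 0, 0, 0, 0, 0, 0.3], [0, 0, 0, 0, 0, 0, 0.3], [0, 0, 0, 0, 0, -15, 0.3], [0, 0, 0, 0, 0, -35, 0.3], [0, 0, 0, 0, 0, -35, 0.3], [0, 0, 0, 0, 0, -20, 0.3], [0, 0, 0, 0, 0, 0, 0.3]]]'

```text
clock: 19.75
tcp_pos: [0.6447, 0.138, 0.1887]
orientation: [2.314, 2.119, 0.01]
force: [-0.3, -0.2, 0.1]
finger_gap: 0.0307
```

>>> drive_tool --increments '[[[0, 0, 0, -30, 0, -10, 0.3], [0, 0, 0, -30, 0, 0, 0.3], [0, 0, 0, 0, 0, 0, 0.3], [0, 0, 0, 0, 0, 0, 0.3]]]'

```text
clock: 20.15
tcp_pos: [0.6362, 0.0774, 0.1932]
orientation: [-2.318, -2.119, 0.001]
force: [0.2, -0.7, -0.3]
finger_gap: 0.0307
```

```bash
python3 b.py w14 clamp_grip=.074 post=.074 stop=.034; python3 d.py .045 -.001 .0785; python3 a.py | grep -E "cup|post|stop"
```

```text
20.15 [0.6362 0.0774 0.1932] yaw -5.1256017463887655 q6 0.10227133159356278
clamp_grip 0.97 [136.8 324.8] [0.644  0.1347 0.074 ]
post 0.7 [121.3 246. ] [0.5732 0.1552 0.074 ]
stop 0.75 [ 82.7 257.9] [0.5809 0.1912 0.034 ]
stop 0.26 [158.9 247.8] [0.5578 0.1148 0.034 ]
now a,b,z [-11.  -84.  193.4] yaw -4.992450034084102 F [ 0.1  0.7 -0.9] [-0.01 -0.06 -0.  ] 20.35 0.10203999655142491
(array([ 69.3, -72.2, 115. ]), array([-4.0000e-04, -8.0000e-04, -1.3996e+00]))
top stop 0.66 [201.9 239.1] [0.5862 0.192  0.034 ]
top post 0.64 [202.8 250.7] [0.5804 0.1536 0.056 ]
top steel_cup 0.57 [243.2 180.5] [0.4625 0.3743 0.    ]
top stoneware_cup 0.61 [168.6 197.2] [0.6969 0.3338 0.    ]
top glass_cup 0.8 [198.7 432.4] [ 0.604 -0.408  0.   ]
scene stop 0.87 [185.2 364.7] [0.5825 0.2014 0.034 ]
scene stop 0.41 [187.  338.4] [0.5281 0.1258 0.034 ]
scene post 0.77 [177.9 347.6] [0.5326 0.1667 0.056 ]
scene post 0.25 [185.7 365. ] [0.6093 0.1674 0.056 ]
scene steel_cup 0.86 [169.7 369.6] [0.4803 0.3609 0.    ]
scene stoneware_cup 0.59 [192.7 412.8] [0.6976 0.3321 0.    ]
scene glass_cup 0.81 [275.8 225.9] [ 0.6038 -0.3955  0.    ]
scene glass_cup 0.74 [191.2 339.2] [0.5108 0.1513 0.    ]
```

View pics/w14.png

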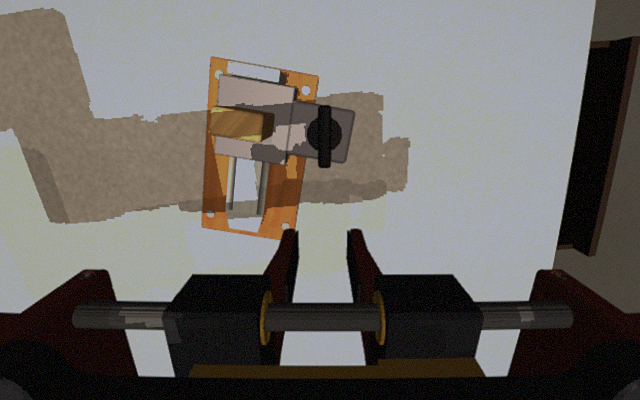

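View pics/top0.png

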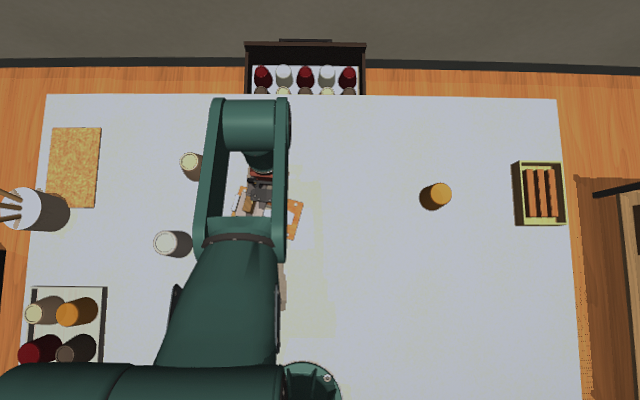

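```bash
python3 -c "
import cv2
im=cv2.imread('pics/w14.png'); c=im[45:245,190:390]; cv2.imwrite('pics/w14c.png',cv2.resize(c,None,fx=3,fy=3,interpolation=cv2.INTER_CUBIC))"
```

```text
(no output)
```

View pics/w14c.png

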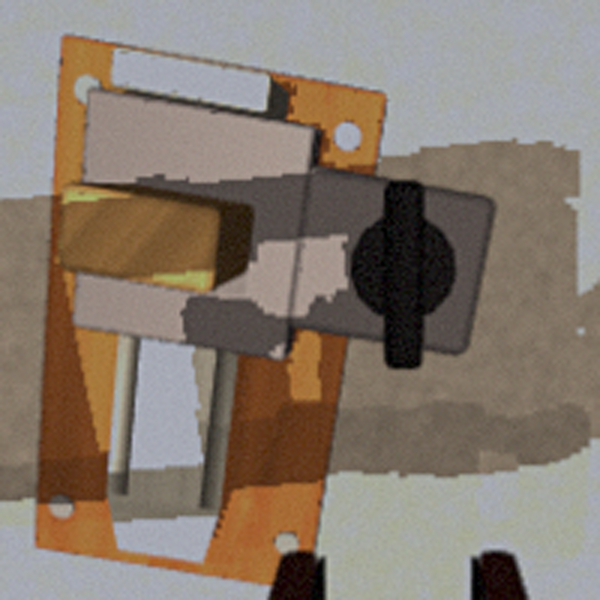

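Run:
```python
from h import *
c=cam('wrist'); q=lambda x,y:(45+y/3-.3,190+x/3-.3)
th=np.radians(75.2); x=np.array([np.cos(th),np.sin(th),0]);y=np.array([-x[1],x[0],0]); r=np.array([.5582,.1108,0])
for n,k,z in [('stopBackL',(116,50),.056),('stopBackR',(270,75),.056),('stopL',(112,86),.056),('stopR',(267,111),.056),('plFL',(90,89),.044),('plFR',(315,130),.044),('plBL',(75,325),.044),('plBR',(285,358),.044),('bar1',(404,182),.09),('bar2',(404,368),.09)]:
    P=atz(c,q(*k),z)-r; print(n,np.round(1000*np.array([P@x,P@y]),1))
```

```text
stopBackL [96.8 22.3]
stopBackR [ 97.5 -25.8]
stopL [86.2 22.7]
stopR [ 86.9 -26.2]
plFL [84.8 33.8]
plFR [ 84.4 -40.7]
plBL [ 6.4 33.8]
plBR [  7.2 -41. ]
bar1 [ 72.7 -72.2]
bar2 [ 20.  -81.4]
```

```bash
python3 d.py .085 -.075 .13
```

```text
now a,b,z [-11.9 -84.5 193.9] yaw -5.042230597362875 F [1.4 0.6 0.3] [-0.08 -0.06 -0.02] 21.35 0.10170591274850153
(array([97.1,  7.1, 63.9]), array([ 0.0000e+00, -1.0000e-04, -1.4005e+00]))
```

>>> drive_tool --increments '[[[0, 0, -0.14, 33, 2, 0, 0.3], [0, 0, 0.14, 0, 0, 0, 0.3], [0, 0, 0, 33, 3, 0, 0.3], [0, 0, 0, 31, 2, 0, 0.3], [0, 0, -0.14, 0, 0, 0, 0.3], [0, 0, -0.14, 0, 0, 0, 0.3], [0, 0, -0.14, 0, 0, 0, 0.3], [0, 0, -0.14, 0, 0, 0, 0.3], [0, 0, -0.14, 0, 0, 0, 0.3], [0, 0, -0.14, 0, 0, 0, 0.3]]]'

```text
clock: 22.35
tcp_pos: [0.6523, 0.1737, 0.1938]
orientation: [-1.242, -2.885, -0.0]
force: [-0.1, 0.6, -0.0]
finger_gap: 0.0305
```

>>> drive_tool --increments '[[[0, 0, -0.14, 0, 0, 15, 0.3], [0, 0, -0.14, 0, 0, 15, 0.3], [0, 0, -0.14, 0, 0, 15, 0.3], [0, 0, -0.14, 0, 0, 12, 0.3], [0, 0, 0, 0, 0, 0, 0.3], [0, 0, 0, 0, 0, 0, 0.3]]]'

```text
clock: 22.95
tcp_pos: [0.6523, 0.1737, 0.1369]
orientation: [-0.411, -3.114, -0.0]
force: [1.1, -0.1, 0.5]
finger_gap: 0.0306
```

```bash
python3 d.py .085 -.075 .13;python3 b.py w15; python3 -c "
import cv2
im=cv2.imread('pics/w15.png'); c=im[80:280,200:400]; cv2.imwrite('pics/w15c.png',cv2.resize(c,None,fx=3,fy=3,interpolation=cv2.INTER_CUBIC))"
```

```text
now a,b,z [ 84.9 -74.9 136.9] yaw 74.95377463725451 F [ 1.1 -0.1  0.5] [ 0.02 -0.13  0.02] 22.95 -1.1503152985516194
(array([-0.1,  0.1,  6.9]), array([ 0.    , -0.0004, -0.0043]))
22.95 [0.6523 0.1737 0.1369] yaw 74.95377463725451 q6 -1.1503152985516194
```

View pics/w15c.png

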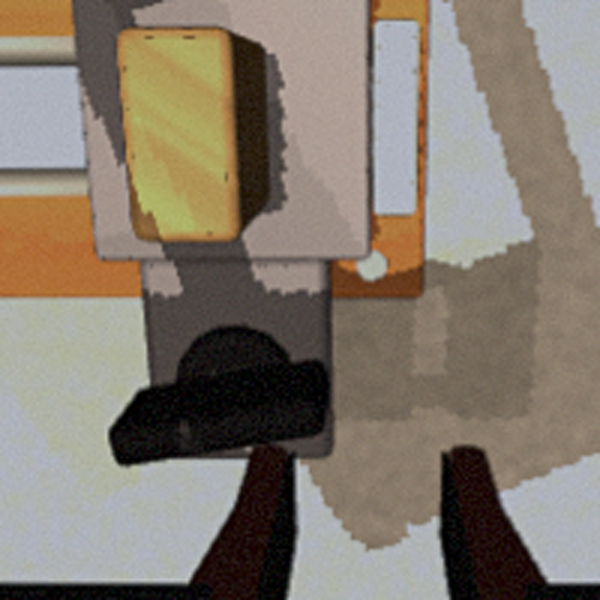

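Run:
```python
from h import *
import cv2
im=cv2.imread('pics/w15.png')
for r in (95,110,125,140): print(r,im[r,310:345].sum(1)//3)
c=cam('wrist'); q=lambda x,y:(80+y/3-.3,200+x/3-.3)
th=np.radians(75.2); x=np.array([np.cos(th),np.sin(th),0]);y=np.array([-x[1],x[0],0]); r=np.array([.5582,.1108,0])
for n,k,z in [('st',(375,100),.056),('st',(374,205),.056),('stback',(420,25),.056),('stback',(417,214),.056),('pl',(372,100),.044),('pl',(370,240),.044),('plback',(90,190),.044),('plback',(97,255),.044)]:
    P=atz(c,q(*k),z)-r; print(n,np.round(1000*np.array([P@x,P@y]),1))
```

```text
95 [160 162 163 160 164 163 163 165 161 161 166 150 107  46 102 168 155 179
 186 177 183 179 181 181 179 180 179 179 181 147  87 109 115 155 177]
110 [162 161 160 159 162 165 160 161 162 165 162 155  95  79 135 181 184 183
 178 185 183 180 176 181 180 178 177 182 169 128  97  97 122 179 181]
125 [160 159 158 157 160 160 160 162 160 162 162 154 104  73 122 179 175 180
 178 182 178 179 181 182 181 181 184 182 158  93 104  94 135 178 178]
140 [158 159 156 155 158 159 160 157 154 161 159 151 109  56 111 187 185 181
 180 181 181 182 180 179 181 182 177 160 157  90 108 113 153 184 180]
st [86.9  4.1]
st [ 86.6 -23. ]
stback [98.3 22.4]
stback [ 98.2 -25.5]
pl [86.2  3.9]
pl [ 85.5 -34.6]
plback [  6.5 -20. ]
plback [  6.7 -38.6]
```

>>> drive_tool --increments '[[[0, 0, 0, 0, 0, -25, 0.3], [0, 0, 0, 0, 0, -30, 0.3], [0, 0, 0, 0, 0, -15, 0.3], [0, 0, 0, 0, 0, 0, 0.3], [0, 0, 0, 0, 0, 0, 0.3], [0, 0, 0, 0, 0, 0, 0.3]]]'

```text
clock: 23.6
tcp_pos: [0.6514, 0.1735, 0.2054]
orientation: [-0.406, -3.113, 0.001]
force: [-1.0, -0.1, -0.2]
finger_gap: 0.0307
```

```bash
python3 -c "
from h import *
print(env.close_job())"
```

```text
the job is handed in; nothing more can be done
None
```

The carrier is on the rail, home against the end stop, and the knob is turned tight. I handed the job in at about 23.6 s of the 62 s, with the gripper open and well clear above.

I held the carrier by its post and slid it on from the open end until it pressed on the stop. Then I let go and took the knob by its bar. I pressed the carrier lightly towards the stop (force rising to about 10 N) while turning the knob clockwise.

What the last checks showed:
- **Home:** the final close-up put the gap between carrier and stop at about 0.5 mm, which is within camera error. An earlier view from a worse angle read 1.4–2.4 mm. I put that down to that view's measuring error, because the stop's thickness and the plate's length also came out wrong in it.
- **Knob:** it ended at about 1.40 rad, and tight is above 1.15. That is the 1.30 rad turned plus about 0.1 rad read from the image at the start. The last pictures agree, with the bar nearly along the rail.
- **Knob shift:** late in the turn the knob moved back about 1.4 mm along the rail. I think the carrier was straightening as the clamp gripped. The final picture shows it nearly parallel to the stop face.
- **Cups:** they look unmoved. In the top view their positions agree with the start to within about 1 cm. The scene view put the steel cup about 5 cm off, but that estimate is poor and the picture shows no change.

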